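# Lay the rail bracket down against the stop

## Robot

A 6-joint arm with a two-finger parallel gripper is mounted at the origin on the work surface. World frame = base frame: x ahead of the robot, y to its left, z up, the work surface at z = 0. Lengths are in m, angles in degrees, forces in N, time in s.
With the tool pointing down it reaches from about 0.375 to 0.9 m from the base axis. Payload 3.1 kg.
Tool frame: the origin (TCP) lies on the centre line of the jaws, within the pads' length; the fingertips stand 8 mm ahead of it and the grasp point (between the pads) lies 11 mm behind it (bot.tip_extent is the distance from the TCP to the fingertips, in m); z points along the fingers, y is the line along which they close (so a half turn about z gives the same grasp; the last joint's range is limited). The gripper opens to 87 mm and grips with 3 to 60 N. Pads are 19 mm wide; open, the fingers measure 117 mm over their backs; the gripper's body (75 mm by 190 mm) begins 51 mm behind the grasp point.
Start: joints at [57.496, 30.224, 82.088, -0, 67.689, -10.227], TCP at [0.237, 0.578, 0.231] pointing down, gripper open.
Joint ranges: [-176.69, 176.69], [-43.24, 126.21], [12.49, 139.97], [-82, 262], [0, 151.66], [-163.58, 163.58]. Speed limits (degrees/s): [159.86, 159.86, 180, 180, 180, 180].

## Interface

Orientations are given as a 3x3 rotation matrix whose columns are the frame's x, y, z axes.
In Python, from rig import bot, vision, workorder gives the robot as it stands.
- The arm moves only by the shell command python3 -m handwheel 'ROWS'. ROWS is JSON, a list of rows, each an object with "delta_rot": the turn, a rotation vector about the tool's x, y, z in rad, a list of three; "xyz": the shift along the tool's x, y, z in mm, a list of three; "hand": the closure, from -1 (fully open) to 1 (shut). A call has exactly 5 rows; each row is the pose to reach, as a shift and turn from the pose commanded when the call began, along the tool's axes at that moment; what a row does not reach only later rows make up. A row lasts 1/8 s, in which the tool goes at most 62.5 mm and 10.7 degrees, less where a joint would pass 70% of its speed; a pose out of reach is approached as far as the arm can. A call with a gripper value outside its range is refused whole. The fingers move at their own pace and stop on an object; the grip force is fixed at half the most. Time passes only in rows, so rows that repeat a pose let the fingers close, or fill a call up. It gives the time, the measured TCP pose, the force, the opening and the grip force at its end, in the units of the state.
- bot.read_state(): the state, without advancing time (a new reading comes with each control period).
- vision.capture(name): name is "scene" or "top" or "wrist"; returns the picture (420x560x3 uint8, red, green, blue); there is no depth.
- vision.camera_model(name): a dict with "camera_matrix" (3x3 intrinsics, pixels), "camera_from_world" (4x4, takes a point from world to camera coordinates). Camera axes: x right, y up, looking along -z (the intrinsics and any distortion apply to the point x, -y, -z); pixel columns grow to the right and rows downward; lengths in m; the calibration is good to about 2 mm. A picture is of the moment at which its call begins: read the wrist's pose just before it. camera_model takes no time and is no camera call; for the wrist camera it gives the pose at the moment of the call.
- workorder.hand_in(): hands the job in; it is judged then, once.
The state is a dict: "time_s": time; "joint_positions": joint angles; "qvel": joint speeds; "tau": joint torques, N m; "position": TCP position; "tcp_rot": TCP orientation; "force": force on the tool from outside, world axes, zero at the start; "moment": the same for the moment, N m; "opening": opening from 0.0 (shut) to 1.0 (fully open); "grasp_force": force on a finger pad.
Only numpy, scipy, OpenCV 4.12 (cv2) and the standard library are available. Lean on these libraries where they do the work, as an engineer would, in place of code of your own. Each camera call takes 0.05 s, during which the arm holds its last target. There are 200 camera calls.

## Task

Lay the upright L-shaped bracket down on the black assembly plate. With the fingertips only, tip it forward (away from the stop blocks) about its lower edge, hold back its rising foot so that the tall upright comes down gently and does not slam, then draw the lying bracket back until its lower end sits squarely against both stop blocks. Do not lift it, and leave the other things where they are.

Things in the scene. Friction and masses are not known exactly. Their poses are not given: they have to be found in the camera images.
- plate: fixed black assembly plate, x from -100 to 220 and y from -150 to 150 mm, its top 6 mm above the bench; carries the two stop blocks. Origin: at bench level, midway between the blocks, in the plane of their front faces; x points ahead, away from the robot, square to those faces; y left, z up
- stop (a point): point on the plate's top midway between the stop blocks, in the plane of their front faces (plate x 0, y 0, z 6 mm). The two steel blocks stand behind this plane, each 18 (x) by 25 (y) mm and 18 mm high above the plate, centred 49.5 mm left and right of it, with a free gap of 74 mm between them
- bracket: loose L bracket, 0.52 to 0.78 kg, standing on the plate ahead of the stop, square to it within 3 degrees. Upright: aluminium sheet 110 wide (y), 135 high, 6 thick (x -6 to 0 mm). Origin: middle of its front lower edge, about which it tips; x ahead (the way to tip it), y left, z up along the upright. A rail, 100 wide, juts 7 mm from the upright's back at z 103 to 129 mm
- foot_end (a point): middle of the upper rear edge of the bracket's thick steel foot (bracket x -76, y 0, z 15 mm). The foot, 50 wide and 15 mm thick, runs back from the upright's lower end (x -76 to -6 mm), at first through the gap between the stop blocks. It rises as the bracket tips and stands 76 mm high in the end
- balance (a point): the bracket's centre of mass (bracket x -26, y 0, z 34 mm). Past about 37 degrees of tilt it falls forward by itself unless the inner (upper) face of the foot is held back. When lying, a strong pull high on the foot can tip it back up; low down it slides
- heel_left (a point): point on the bracket's front lower edge 50 mm left of its middle (bracket x 0, y 50, z 0 mm), at first 18 to 34 mm ahead of the stop's front faces; when the job is done it lies against the front face of the left block, as the bracket's former underside looks back at the stop
- heel_right (a point): the same point 50 mm right of the middle (bracket x 0, y -50, z 0 mm), for the right stop block
- plate_top (a point): middle of the upper front edge of the bracket's upright (bracket x 0, y 0, z 135 mm)
- relay: bystander: small relay base, a stepped grey and black block 60 x 34 x 50 mm high, standing on the assembly plate to the left of the bracket; origin at the centre of its underside
- terminals: bystander: stepped terminal block 45 x 50 x 38 mm high on the assembly plate to the right of the bracket; origin at the centre of its underside
- contactor: bystander: stepped block 75 x 50 x 70 mm high on the bench, off the plate; origin at the centre of its underside
- bin: bystander: open red parts bin 120 x 90 x 45 mm high on the bench; origin at the centre of its underside
- screwdriver: bystander: screwdriver lying on the bench
- reel: bystander: empty wooden reel, ring of 90 mm diameter, 30 mm high, on the bench; origin at the centre of its underside
- cutters: bystander: hand cutters lying on the bench, about 145 mm long, 18 mm high
Things that resemble listed ones, but are neither listed nor needed, are in the scene too. There is more than one size of the bracket; the job needs the middle-sized.

How it is judged (in metres and radians):
At the end, for the whole second after the job is handed in: The bracket lies at rest on the front face of its upright, flat on the plate (within 3.5 degrees), pointing ahead from the stop, its lower end within 4 mm of the front faces of both stop blocks and within 18 mm of the middle sideways (angle between bracket's own z axis and vertical between 1.51 and 1.63 rad and x of heel_left in the frame of plate between -0.003 and 0.004 m and z of heel_left in the frame of plate between -0.002 and 0.012 m and x of heel_right in the frame of plate between -0.003 and 0.004 m and z of heel_right in the frame of plate between -0.002 and 0.012 m and y of bracket in the frame of plate between -0.018 and 0.018 m and x of plate_top in the frame of plate between 0.12 and 0.15 m and z of plate_top in the frame of plate between 0 and 0.014 m and linear speed of bracket below 0.01 m/s); the robot touches nothing.
It fails at once if the bracket slams down (it turns faster than 3 rad/s in the last third of its way down) (angle between bracket's own z axis and vertical above 1.1 rad and angular speed of bracket above 3 rad/s).
It fails at once if the bracket is lifted: its lower edge rises more than 25 mm above the plate (height (world z) of any of heel_left, heel_right above 0.031 m).
It fails at once if another thing is moved more than 15 mm (distance of any of relay, terminals, contactor, bin, screwdriver, reel, cutters from where it was at the start of the episode above 0.015 m).
It also fails if it takes over 51 s, if anything falls off the work surface, if the arm or the gripper's body presses on something with over 40 N, if the wrist force passes 120 N, or if a joint passes its speed limit or range.

## Working session

There is one attempt and no reset: what is moved stays moved. The work goes in short steps, Python scripts to look and compute and a shell command to move; the robot and the scene stay as the last step left them, time stands still between calls to the robot, and variables do not carry over. Pictures are saved under pics/ and viewed, at most 10 in all, crops included, and the job is handed in when it is done.

```bash
ls; mkdir -p pics; python3 - <<'E'
from rig import bot,vision,workorder
import cv2,numpy as np
np.set_printoptions(precision=4,suppress=True)
s=bot.read_state();print(s)
for n in("scene","top"):
    im=vision.capture(n);cv2.imwrite(f"pics/{n}0.png",im[:,:,::-1]);m=vision.camera_model(n);print(n,m)
E
```

```text
pics
{'time_s': 0.0, 'joint_positions': array([ 57.4953,  30.2803,  82.157 ,  -0.0009,  67.6883, -10.2263]), 'qvel': array([-0.1152,  0.0374,  0.0665, -0.1111, -0.049 ,  0.0032]), 'tau': array([ -0.0003, -44.0043, -17.6591,   0.0631,   0.0582,  -0.0002]), 'position': array([0.2365, 0.5777, 0.2296]), 'tcp_rot': array([[-0.9254,  0.3791, -0.0012],
       [ 0.3791,  0.9254, -0.0019],
       [ 0.0004, -0.0022, -1.    ]]), 'force': array([-0.9606,  1.1422, -0.4731]), 'moment': array([0.037 , 0.0073, 0.0391]), 'grasp_force': 0.0, 'opening': 0.999772498959605}
scene {'camera_matrix': array([[443.037 ,   0.    , 289.5198],
       [  0.    , 443.037 , 202.7629],
       [  0.    ,   0.    ,   1.    ]]), 'camera_from_world': array([[ 0.4748,  0.8801,  0.0024, -0.2464],
       [-0.6315,  0.3388,  0.6974,  0.2602],
       [ 0.6129, -0.3327,  0.7167, -1.4991],
       [ 0.    ,  0.    ,  0.    ,  1.    ]])}
top {'camera_matrix': array([[499.2256,   0.    , 277.6015],
       [  0.    , 499.2256, 210.6657],
       [  0.    ,   0.    ,   1.    ]]), 'camera_from_world': array([[ 0.021 , -0.9994,  0.027 , -0.0283],
       [ 0.9902,  0.0246,  0.1377, -0.5484],
       [-0.1383,  0.0239,  0.9901, -1.3808],
       [ 0.    ,  0.    ,  0.    ,  1.    ]])}
```

View pics/scene0.png

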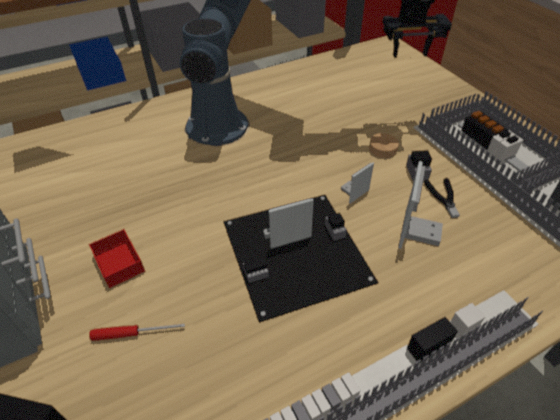

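View pics/top0.png

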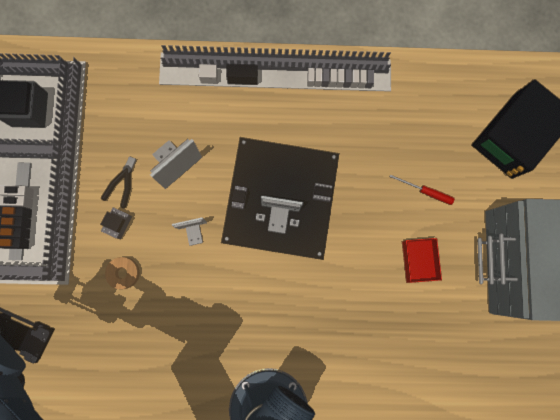

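Three brackets stand in the top picture: the large one on the bench (175,163), the small one on the bench (191,228), and the middle-sized one on the black plate (281,212) between the stop blocks at about (260,217) and (294,223). The one on the plate fits the description. I'll confirm that in a crop and measure the plate.

```bash
cat > h.py <<'E'
from rig import bot,vision,workorder
import cv2,numpy as np
np.set_printoptions(precision=4,suppress=True)
def ray(m,uv):
    K=m["camera_matrix"];T=m["camera_from_world"]
    d=np.array([(uv[0]-K[0,2])/K[0,0],-(uv[1]-K[1,2])/K[1,1],-1.])
    R=T[:3,:3];return -R.T@T[:3,3],R.T@d
def onz(m,uv,z):
    c,d=ray(m,uv);return c+d*(z-c[2])/d[2]
def proj(m,p):
    p=np.asarray(p);K=m["camera_matrix"];T=m["camera_from_world"]
    q=T[:3,:3]@p+T[:3,3];return np.array([K[0,0]*q[0]/-q[2]+K[0,2],K[1,1]*-q[1]/-q[2]+K[1,2]])
def meet(m1,a,m2,b):
    c1,d1=ray(m1,a);c2,d2=ray(m2,b)
    t=np.linalg.lstsq(np.c_[d1,-d2],c2-c1,rcond=None)[0]
    return (c1+d1*t[0]+c2+d2*t[1])/2,np.linalg.norm(c1+d1*t[0]-c2-d2*t[1])
E
python3 - <<'E'
from h import *
top=cv2.imread("pics/top0.png");sc=cv2.imread("pics/scene0.png")
for n,im,box in(("top",top,(220,136,342,262)),("scene",sc,(222,194,376,316))):
    m=vision.camera_model(n)
    g=im.max(2);mask=(g<75).astype(np.uint8);x0,y0,x1,y1=box
    k=np.zeros_like(mask);k[y0:y1,x0:x1]=mask[y0:y1,x0:x1]
    k=cv2.morphologyEx(k,cv2.MORPH_OPEN,np.ones((3,3)))
    c=max(cv2.findContours(k,0,2)[0],key=cv2.contourArea)
    q=cv2.approxPolyDP(cv2.convexHull(c),6,True)[:,0];print(n,q.tolist())
    P=np.array([onz(m,p,.006) for p in q]);print(P)
    if len(P)==4: print(np.linalg.norm(P-np.roll(P,1,0),axis=1),P.mean(0))
a=cv2.resize(top[180:245,225:335],None,fx=7,fy=7,interpolation=cv2.INTER_CUBIC)[:,:770]
cv2.imwrite("pics/c1.png",a)
b=cv2.resize(sc[190:290,245:360],None,fx=6,fy=6,interpolation=cv2.INTER_CUBIC)
cv2.imwrite("pics/c2.png",b)
E
```

```text
top [[239, 143], [337, 158], [322, 258], [227, 243]]
[[ 0.7526  0.1019  0.006 ]
 [ 0.7152 -0.1891  0.006 ]
 [ 0.4192 -0.1472  0.006 ]
 [ 0.456   0.1269  0.006 ]]
[0.2976 0.2934 0.299  0.2766] [ 0.5858 -0.0269  0.006 ]
scene [[326, 199], [375, 283], [257, 315], [225, 221]]
[[ 0.4768  0.1396  0.006 ]
 [ 0.7715  0.0947  0.006 ]
 [ 0.7157 -0.189   0.006 ]
 [ 0.4194 -0.1432  0.006 ]]
[0.2886 0.2982 0.2891 0.2998] [ 0.5958 -0.0245  0.006 ]
```

View pics/c1.png

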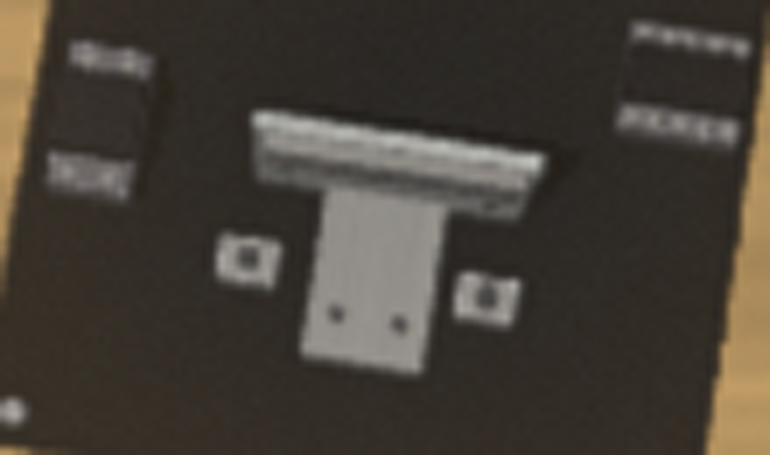

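View pics/c2.png

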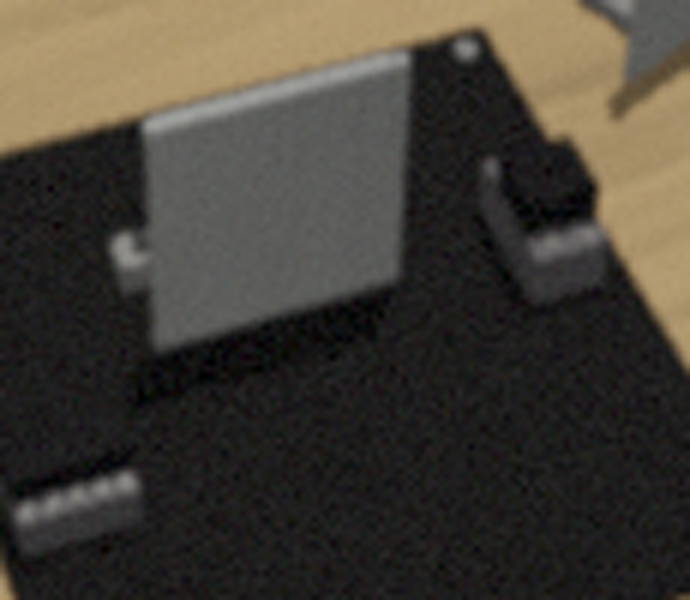

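The crops show the on-plate bracket is the right one. It has a 110 mm wide upright with a rail, and its foot runs back between two stop blocks. In crop 1 the upright's top edge runs (252,115)–(545,158), and the block tops are at (248,262) and (487,300). Now the numbers.

```bash
python3 - <<'E'
from h import *
t=vision.camera_model("top");s=vision.camera_model("scene")
T=lambda u,v:(225+u/7-.43,180+v/7-.43)
S=lambda u,v:(245+u/6-.42,190+v/6-.42)
L=onz(t,T(248,262),.024);R=onz(t,T(487,300),.024)
d=L-R;print("blocks",L,R,np.linalg.norm(d[:2]));yaw=np.degrees(np.arctan2(-d[0],d[1]));print("yaw",yaw)
# upright top ends by two views (front upper corners)
for a,b in(((252,112),(410,52)),((546,155),(145,130))):
    print("topcorner",*meet(t,T(*a),s,S(*b)), onz(t,T(*a),.141))
for a in((302,356),(422,374),(322,190),(447,207)): print("foot",onz(t,T(*a),.021))
for b in((398,285),(155,352)): print("front low",onz(s,S(*b),.006))
E
```

```text
blocks [0.5314 0.0339 0.024 ] [ 0.5181 -0.0642  0.024 ] 0.0990265494685455
yaw -7.706190671441934
topcorner [0.5733 0.033  0.1453] 0.0010180179273151279 [0.5738 0.0326 0.141 ]
topcorner [ 0.56   -0.078   0.1437] 0.0013540525101356613 [ 0.5601 -0.0788  0.141 ]
foot [0.4936 0.0109 0.021 ]
foot [ 0.4874 -0.0383  0.021 ]
foot [0.5623 0.0043 0.021 ]
foot [ 0.5566 -0.0473  0.021 ]
front low [0.577  0.0319 0.006 ]
front low [ 0.5601 -0.0774  0.006 ]
```

Stop is at about (0.534, -0.016), yaw -8°. The bracket heel is about 33 mm ahead of it, with y about -2 mm. I'll move above the foot with the closing axis along plate x.

```bash
python3 -m handwheel '[{"xyz":[-43,-42,0],"delta_rot":[0,0,0.18],"hand":0},{"xyz":[-86,-84,0],"delta_rot":[0,0,0.36],"hand":0},{"xyz":[-129,-126,0],"delta_rot":[0,0,0.54],"hand":0},{"xyz":[-172,-168,0],"delta_rot":[0,0,0.72],"hand":0},{"xyz":[-215,-210,0],"delta_rot":[0,0,0.9],"hand":0}]'
cat > d.py <<'E'
from h import *
import sys
from scipy.spatial.transform import Rotation as Ro
# target in plate mm (tcp x,y, tip z above bench) -> tool shift
yaw=np.radians(-8.0);X=np.array([np.cos(yaw),np.sin(yaw),0]);Y=np.array([-X[1],X[0],0]);Z=np.array([0,0,1.])
S=np.array([.5337,-.0164,0])
st=bot.read_state();R=st["tcp_rot"];p=st["position"]
q=p-S;print("t",st["time_s"],"plate tcp",np.array([q@X,q@Y,p[2]])*1e3,"F plate",st["force"]@np.c_[X,Y,Z],"open",st["opening"])
if len(sys.argv)>3:
    a=[float(v)/1e3 for v in sys.argv[1:4]]
    g=S+a[0]*X+a[1]*Y+a[2]*Z
    Rg=np.c_[Y,X,-Z]
    print("shift",R.T@(g-p)*1e3,"turn",Ro.from_matrix(R.T@Rg).as_rotvec())
E
python3 d.py -42 -2 230
```

```text
time_s: 0.72
position: [0.3566, 0.3007, 0.2304]
tcp_rot: [[-0.273, 0.962, 0.0], [0.962, 0.273, -0.0], [-0.0, -0.0, -1.0]]
force: [1.9, -0.1, -0.5]
opening: 0.542
grasp_force: 0.0
t 0.725 plate tcp [-219.541   289.4029  230.3974] F plate [ 1.8527  0.1566 -0.5159] open 0.5421479711217362
shift [-338.3044   44.5709    0.4504] turn [0.     0.0002 0.4162]
```

```bash
python3 -m handwheel '[{"xyz":[-60,8,0],"delta_rot":[0,0,0.1],"hand":0},{"xyz":[-120,16,0],"delta_rot":[0,0,0.2],"hand":0},{"xyz":[-180,24,0],"delta_rot":[0,0,0.3],"hand":0},{"xyz":[-240,32,0],"delta_rot":[0,0,0.4],"hand":0},{"xyz":[-300,40,0],"delta_rot":[0,0,0.416],"hand":0}]'
python3 d.py -42 -2 140
python3 - <<'E'
from h import *
im=vision.capture("wrist");cv2.imwrite("pics/w1.png",im[:,:,::-1])
E
```

```text
time_s: 1.35
position: [0.4785, 0.0236, 0.2304]
tcp_rot: [[0.135, 0.991, -0.0], [0.991, -0.135, 0.0], [0.0, -0.0, -1.0]]
force: [0.0, 0.4, -0.0]
opening: 0.5
grasp_force: 0.0
t 1.35 plate tcp [-60.2201  31.9203 230.4156] F plate [-0.0437  0.4337 -0.005 ] open 0.49950243654582205
shift [-34.0223  18.0948  90.4024] turn [-0.0002 -0.0003  0.0042]
```

View pics/w1.png

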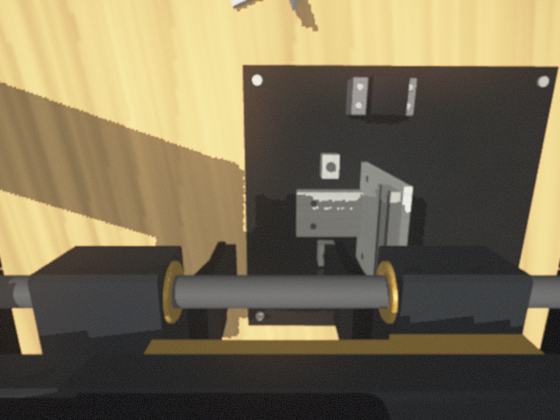

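The wrist view shows the plate screws at (257,80), (543,81) and (260,316), the left block at (331,167) and the foot at (297–360, 190–236). The tool is aligned with the plate, so I'll refine the plate pose from these points.

```bash
python3 - <<'E'
from h import *
m=vision.camera_model("wrist")
A,B,C=[onz(m,p,.006) for p in((257,80),(543,81),(260,316))]
print(A,B,C,np.degrees(np.arctan2(*(B-A)[1::-1])),np.degrees(np.arctan2(-(A-C)[0],(A-C)[1])))
S=np.array([.5337,-.0164,0]);y=np.radians(-8);X=np.array([np.cos(y),np.sin(y),0]);Y=np.array([-X[1],X[0],0])
f=lambda p:np.array([(p-S)@X,(p-S)@Y])*1e3
for p in(A,B,C,onz(m,(331,167),.024)):print(f(p))
print("foot end",f(onz(m,(297,191),.021)),f(onz(m,(297,235),.021)))
print("upr top",f(onz(m,(412,186),.141)))
E
```

```text
[0.4768 0.1232 0.006 ] [0.7672 0.0817 0.006 ] [ 0.4379 -0.1465  0.006 ] -8.126706355042892 -8.197925402738571
[-75.8042 130.3066]
[217.5543 129.6578]
[ -76.7454 -142.1479]
[ 0.4112 43.9319]
foot end [-34.3418  17.8646] [-33.6754 -31.7235]
upr top [40.5823 47.9334]
```

```bash
python3 -m handwheel '[{"xyz":[-17,-10,0],"delta_rot":[0,0,0],"hand":0},{"xyz":[-34,-13,40],"delta_rot":[0,0,0],"hand":0},{"xyz":[-34,-13,90],"delta_rot":[0,0,0],"hand":0},{"xyz":[-34,-13,135],"delta_rot":[0,0,0],"hand":0},{"xyz":[-34,-13,136],"delta_rot":[0,0,0],"hand":0}]'
python3 d.py -42 -2 94
```

```text
time_s: 2.02
position: [0.4581, -0.0058, 0.092]
tcp_rot: [[0.134, 0.991, -0.008], [0.991, -0.134, 0.002], [0.001, -0.008, -1.0]]
force: [0.1, 0.5, 0.5]
opening: 0.502
grasp_force: 0.0
t 2.025 plate tcp [-76.3767   0.0191  92.0244] F plate [0.0323 0.5364 0.49  ] open 0.5016317149874908
shift [-2.2025 34.3477 -2.2632] turn [-0.0083 -0.001   0.0054]
```

```bash
python3 -m handwheel '[{"xyz":[-1,25,-1],"delta_rot":[0,0,0],"hand":0},{"xyz":[-1,48,-1],"delta_rot":[0,0,0],"hand":0},{"xyz":[-1,56,-1],"delta_rot":[0,0,0],"hand":0},{"xyz":[-1,61,-1],"delta_rot":[0,0,0],"hand":0},{"xyz":[-1,66,-1],"delta_rot":[0,0,0],"hand":0}]'; python3 d.py 19 -2 94
python3 -m handwheel '[{"xyz":[0,5,0],"delta_rot":[0,0,0],"hand":0},{"xyz":[0,10,0],"delta_rot":[0,0,0],"hand":0},{"xyz":[0,14,0],"delta_rot":[0,0,0],"hand":0},{"xyz":[0,17,0],"delta_rot":[0,0,0],"hand":0},{"xyz":[0,17,0],"delta_rot":[0,0,0],"hand":0}]'; python3 d.py 19 -2 94
python3 - <<'E'
from h import *
a=vision.capture("top")[165:275,210:350,::-1];b=vision.capture("scene")[170:320,215:385,::-1]
a=cv2.resize(a,None,fx=4,fy=4);b=cv2.resize(b[:110],None,fx=4,fy=4)[:440,:240+440]
cv2.imwrite("pics/s1.png",cv2.resize(np.hstack([a[:,:],b[:440,:]]),(800,284)))
E
```

```text
time_s: 2.65
position: [0.5249, -0.0159, 0.096]
tcp_rot: [[0.133, 0.991, -0.001], [0.991, -0.133, 0.0], [0.0, -0.002, -1.0]]
force: [-1.9, 0.6, 2.2]
opening: 0.502
grasp_force: 0.9
t 2.65 plate tcp [-8.7683 -0.7048 96.0389] F plate [-1.9146  0.2935  2.1526] open 0.5016336539664102
shift [-1.4563 27.7634  1.9969] turn [-0.0015 -0.0001  0.0058]
time_s: 3.28
position: [0.5429, -0.0186, 0.0953]
tcp_rot: [[0.134, 0.991, -0.0], [0.991, -0.134, 0.0], [0.0, -0.0, -1.0]]
force: [-1.5, 0.6, 0.2]
opening: 0.504
grasp_force: 0.5
t 3.275 plate tcp [ 9.3943 -0.8597 95.3317] F plate [-1.5789  0.4128  0.2049] open 0.5035920466169227
shift [-1.1944  9.5997  1.3282] turn [-0.0004 -0.      0.0056]
```

View pics/s1.png

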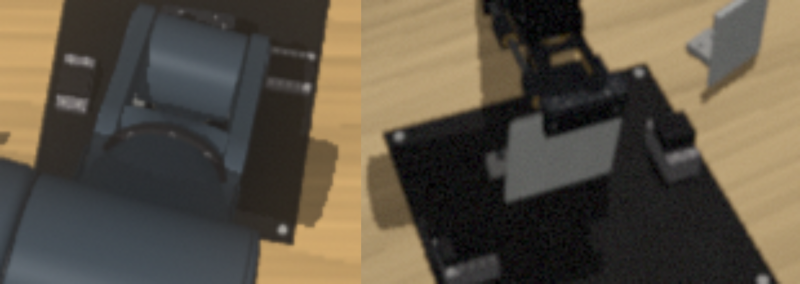

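The scene crop shows the bracket tipping forward. Its lower-left front corner (505,203) is unchanged from before, so it has not slid. I'll go on and descend along the upright.

```bash
python3 -m handwheel '[{"xyz":[0,5,1],"delta_rot":[0,0,0],"hand":0},{"xyz":[0,10,1],"delta_rot":[0,0,0],"hand":0},{"xyz":[0,12,10],"delta_rot":[0,0,0],"hand":0},{"xyz":[0,13.5,18],"delta_rot":[0,0,0],"hand":0},{"xyz":[0,15,25],"delta_rot":[0,0,0],"hand":0}]'; python3 d.py 31 -2 69
python3 - <<'E'
from h import *
b=vision.capture("scene")[170:290,225:385,::-1]
cv2.imwrite("pics/s2.png",cv2.resize(b,None,fx=4,fy=4,interpolation=cv2.INTER_CUBIC))
E
```

```text
time_s: 4.0
position: [0.5576, -0.0205, 0.0698]
tcp_rot: [[0.134, 0.991, -0.0], [0.991, -0.134, 0.0], [0.0, -0.0, -1.0]]
force: [-0.9, 0.7, 1.0]
opening: 0.5
grasp_force: 0.6
t 4.0 plate tcp [24.2615 -0.7603 69.7925] F plate [-0.9725  0.6062  1.0225] open 0.500187372178362
shift [-1.2778  6.7317  0.7891] turn [-0.0005 -0.      0.0056]
```

View pics/s2.png

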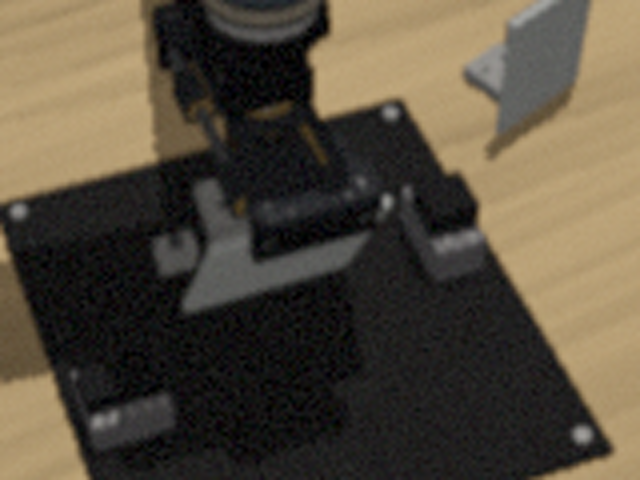

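The bracket is tilted about 32° with the heel corner still at (183,312), so it has not slid. I'll go past balance now; the rear finger waits just ahead of the foot.

```bash
python3 -m handwheel '[{"xyz":[0,3,0],"delta_rot":[0,0,0],"hand":0},{"xyz":[0,5,0],"delta_rot":[0,0,0],"hand":0},{"xyz":[0,7,0.5],"delta_rot":[0,0,0],"hand":0},{"xyz":[0,9,1],"delta_rot":[0,0,0],"hand":0},{"xyz":[0,11,1],"delta_rot":[0,0,0],"hand":0}]'; python3 d.py
python3 -m handwheel '[{"xyz":[0,2,0],"delta_rot":[0,0,0],"hand":0},{"xyz":[0,4,0],"delta_rot":[0,0,0],"hand":0},{"xyz":[0,6,0],"delta_rot":[0,0,0],"hand":0},{"xyz":[0,8,0],"delta_rot":[0,0,0],"hand":0},{"xyz":[0,9,0],"delta_rot":[0,0,0],"hand":0}]'; python3 d.py
python3 - <<'E'
from h import *
b=vision.capture("scene")[170:290,225:385,::-1]
cv2.imwrite("pics/s3.png",cv2.resize(b,None,fx=4,fy=4,interpolation=cv2.INTER_CUBIC))
E
```

```text
time_s: 4.68
position: [0.569, -0.0221, 0.0697]
tcp_rot: [[0.134, 0.991, 0.001], [0.991, -0.134, -0.0], [-0.0, 0.001, -1.0]]
force: [0.1, 0.9, -0.0]
opening: 0.498
grasp_force: 0.1
t 4.675 plate tcp [35.7951 -0.7342 69.7087] F plate [-0.0503  0.8893 -0.0027] open 0.4983141710458379
time_s: 5.3
position: [0.579, -0.0235, 0.0702]
tcp_rot: [[0.134, 0.991, 0.003], [0.991, -0.134, -0.001], [-0.0, 0.003, -1.0]]
force: [1.0, -0.2, 2.7]
opening: 0.499
grasp_force: 1.2
t 5.3 plate tcp [45.8035 -0.7548 70.2082] F plate [ 0.9711 -0.0238  2.6517] open 0.4985127185075002
```

View pics/s3.png

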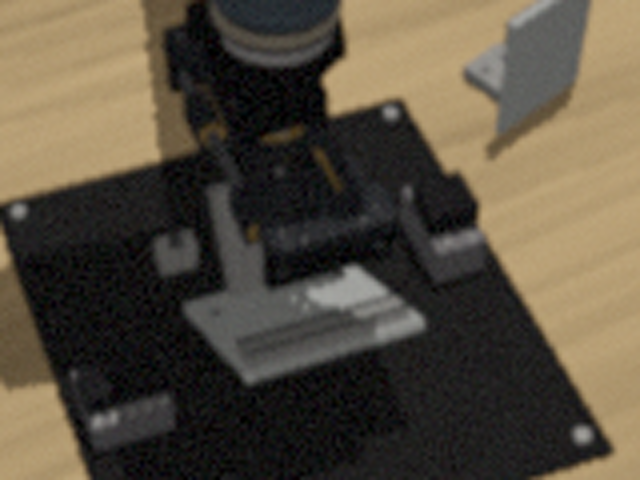

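The foot rests on the rear finger at about 53°, and the upright hangs over the plate with its top edge at (250,380)–(425,322). I'll lower it a little more, then draw it back.

```bash
python3 -m handwheel '[{"xyz":[0,2,0],"delta_rot":[0,0,0],"hand":0},{"xyz":[0,4,0],"delta_rot":[0,0,0],"hand":0},{"xyz":[0,6,0],"delta_rot":[0,0,0],"hand":0},{"xyz":[0,8,0],"delta_rot":[0,0,0],"hand":0},{"xyz":[0,9,0],"delta_rot":[0,0,0],"hand":0}]'; python3 d.py
python3 -m handwheel '[{"xyz":[0,-2,0],"delta_rot":[0,0,0],"hand":0},{"xyz":[0,-5,0],"delta_rot":[0,0,0],"hand":0},{"xyz":[0,-8,0],"delta_rot":[0,0,0],"hand":0},{"xyz":[0,-11,0],"delta_rot":[0,0,0],"hand":0},{"xyz":[0,-14,0],"delta_rot":[0,0,0],"hand":0}]'; python3 d.py
python3 - <<'E'
from h import *
b=vision.capture("scene")[170:290,225:385,::-1]
cv2.imwrite("pics/s4.png",cv2.resize(b,None,fx=4,fy=4,interpolation=cv2.INTER_CUBIC))
E
```

```text
time_s: 5.98
position: [0.5871, -0.0246, 0.0698]
tcp_rot: [[0.134, 0.991, 0.001], [0.991, -0.134, -0.0], [-0.0, 0.001, -1.0]]
force: [2.6, -0.3, 4.2]
opening: 0.501
grasp_force: 1.7
t 5.975 plate tcp [54.0239 -0.6541 69.7621] F plate [2.587  0.0664 4.1768] open 0.5010847905437955
time_s: 6.6
position: [0.5719, -0.0224, 0.0694]
tcp_rot: [[0.134, 0.991, -0.001], [0.991, -0.134, 0.0], [0.0, -0.001, -1.0]]
force: [0.6, 0.2, -0.6]
opening: 0.497
grasp_force: 0.6
t 6.6 plate tcp [38.6281 -0.6209 69.4018] F plate [ 0.5847  0.3137 -0.6045] open 0.4970489941589638
```

View pics/s4.png

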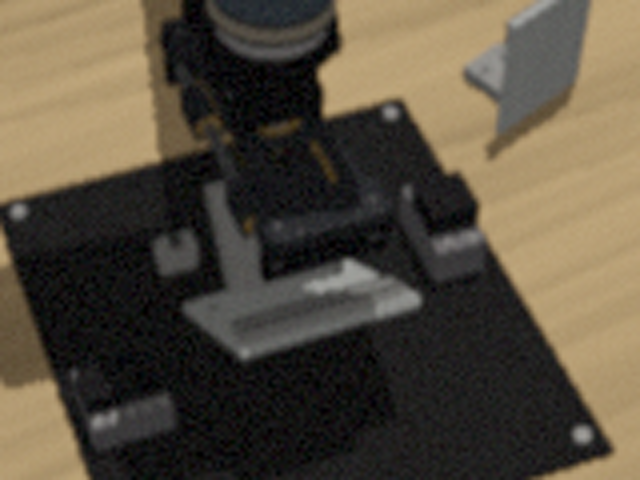

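It tipped back to about 46° rather than sliding, so friction is high. I'll lower it fully first, holding high on the foot, and draw it back once it is lying, as the task says.

```bash
python3 -m handwheel '[{"xyz":[0,2,0],"delta_rot":[0,0,0],"hand":0},{"xyz":[0,5,-1],"delta_rot":[0,0,0],"hand":0},{"xyz":[0,8,-3],"delta_rot":[0,0,0],"hand":0},{"xyz":[0,10,-5],"delta_rot":[0,0,0],"hand":0},{"xyz":[0,11.5,-7],"delta_rot":[0,0,0],"hand":0}]'; python3 d.py
python3 -m handwheel '[{"xyz":[0,2,-1],"delta_rot":[0,0,0],"hand":0},{"xyz":[0,4,-2.5],"delta_rot":[0,0,0],"hand":0},{"xyz":[0,6,-4],"delta_rot":[0,0,0],"hand":0},{"xyz":[0,8,-5],"delta_rot":[0,0,0],"hand":0},{"xyz":[0,9,-5.5],"delta_rot":[0,0,0],"hand":0}]'; python3 d.py
python3 -m handwheel '[{"xyz":[0,1,0],"delta_rot":[0,0,0],"hand":0},{"xyz":[0,2,0],"delta_rot":[0,0,0],"hand":0},{"xyz":[0,3,0],"delta_rot":[0,0,0],"hand":0},{"xyz":[0,4.5,0],"delta_rot":[0,0,0],"hand":0},{"xyz":[0,6,0],"delta_rot":[0,0,0],"hand":0}]'; python3 d.py
```

```text
time_s: 7.28
position: [0.5846, -0.0243, 0.0767]
tcp_rot: [[0.134, 0.991, 0.001], [0.991, -0.134, -0.0], [-0.0, 0.001, -1.0]]
force: [2.6, -0.7, -0.5]
opening: 0.498
grasp_force: 1.0
t 7.275 plate tcp [51.4855 -0.6924 76.6781] F plate [ 2.6992 -0.344  -0.5494] open 0.4983558477487209
time_s: 7.9
position: [0.5932, -0.0253, 0.0821]
tcp_rot: [[0.134, 0.991, 0.0], [0.991, -0.134, -0.0], [0.0, 0.0, -1.0]]
force: [3.1, -1.0, -1.1]
opening: 0.498
grasp_force: 1.2
t 7.9 plate tcp [60.1243 -0.5488 82.1151] F plate [ 3.1856 -0.5188 -1.0747] open 0.4984277915019003
time_s: 8.52
position: [0.5991, -0.0261, 0.0822]
tcp_rot: [[0.134, 0.991, 0.0], [0.991, -0.134, -0.0], [-0.0, 0.0, -1.0]]
force: [2.2, -0.2, 0.3]
opening: 0.499
grasp_force: 1.6
t 8.525 plate tcp [66.1513 -0.5476 82.1749] F plate [2.1513 0.1412 0.3062] open 0.4991822959045324
```

```bash
python3 -m handwheel '[{"xyz":[0,1,0],"delta_rot":[0,0,0],"hand":0},{"xyz":[0,2,0],"delta_rot":[0,0,0],"hand":0},{"xyz":[0,3,0],"delta_rot":[0,0,0],"hand":0},{"xyz":[0,4,0],"delta_rot":[0,0,0],"hand":0},{"xyz":[0,5,0],"delta_rot":[0,0,0],"hand":0}]'; python3 d.py
python3 -m handwheel '[{"xyz":[0,1,0],"delta_rot":[0,0,0],"hand":0},{"xyz":[0,2,0],"delta_rot":[0,0,0],"hand":0},{"xyz":[0,3,0],"delta_rot":[0,0,0],"hand":0},{"xyz":[0,4,0],"delta_rot":[0,0,0],"hand":0},{"xyz":[0,5,0],"delta_rot":[0,0,0],"hand":0}]'; python3 d.py
python3 -m handwheel '[{"xyz":[0,1,0],"delta_rot":[0,0,0],"hand":0},{"xyz":[0,2,0],"delta_rot":[0,0,0],"hand":0},{"xyz":[0,3,0],"delta_rot":[0,0,0],"hand":0},{"xyz":[0,4,0],"delta_rot":[0,0,0],"hand":0},{"xyz":[0,5,0],"delta_rot":[0,0,0],"hand":0}]'; python3 d.py
python3 -m handwheel '[{"xyz":[0,1,0],"delta_rot":[0,0,0],"hand":0},{"xyz":[0,2,0],"delta_rot":[0,0,0],"hand":0},{"xyz":[0,3,0],"delta_rot":[0,0,0],"hand":0},{"xyz":[0,4,0],"delta_rot":[0,0,0],"hand":0},{"xyz":[0,5,0],"delta_rot":[0,0,0],"hand":0}]'; python3 d.py
```

```text
time_s: 9.15
position: [0.6037, -0.0268, 0.0819]
tcp_rot: [[0.134, 0.991, -0.0], [0.991, -0.134, 0.0], [-0.0, -0.0, -1.0]]
force: [3.4, 0.0, -0.3]
opening: 0.501
grasp_force: 1.6
t 9.15 plate tcp [70.8011 -0.5026 81.9293] F plate [ 3.3207  0.511  -0.3063] open 0.5012028813943572
time_s: 9.78
position: [0.6087, -0.0274, 0.082]
tcp_rot: [[0.134, 0.991, -0.0], [0.991, -0.134, 0.0], [0.0, -0.0, -1.0]]
force: [2.8, -0.4, -2.9]
opening: 0.502
grasp_force: 1.5
t 9.775 plate tcp [75.8427 -0.4419 81.9666] F plate [ 2.8065 -0.0409 -2.9245] open 0.5017262881007862
time_s: 10.4
position: [0.6123, -0.0278, 0.0819]
tcp_rot: [[0.133, 0.991, -0.003], [0.991, -0.133, 0.001], [0.0, -0.003, -1.0]]
force: [0.3, 0.6, -0.1]
opening: 0.501
grasp_force: 0.0
t 10.4 plate tcp [79.402  -0.3546 81.8886] F plate [ 0.1613  0.6589 -0.0656] open 0.5006714487590722
time_s: 11.02
position: [0.6187, -0.0288, 0.0821]
tcp_rot: [[0.134, 0.991, -0.0], [0.991, -0.134, 0.0], [-0.0, -0.0, -1.0]]
force: [0.5, -0.2, 0.1]
opening: 0.496
grasp_force: 0.0
t 11.025 plate tcp [85.8765 -0.4061 82.0754] F plate [ 0.531  -0.1274  0.1203] open 0.4961140327921093
```

Contact was released at tcp x of about 77, so the bracket is lying. I'll lower the finger ahead of the foot and draw back low.

```bash
python3 -m handwheel '[{"xyz":[0,0,8],"delta_rot":[0,0,0],"hand":0},{"xyz":[0,0,20],"delta_rot":[0,0,0],"hand":0},{"xyz":[0,0,34],"delta_rot":[0,0,0],"hand":0},{"xyz":[0,0,47],"delta_rot":[0,0,0],"hand":0},{"xyz":[0,0,48],"delta_rot":[0,0,0],"hand":0}]'; python3 d.py
python3 -m handwheel '[{"xyz":[0,-4,0],"delta_rot":[0,0,0],"hand":0},{"xyz":[0,-8,0],"delta_rot":[0,0,0],"hand":0},{"xyz":[0,-12,0],"delta_rot":[0,0,0],"hand":0},{"xyz":[0,-15,0],"delta_rot":[0,0,0],"hand":0},{"xyz":[0,-18,0],"delta_rot":[0,0,0],"hand":0}]'; python3 d.py
python3 - <<'E'
from h import *
b=vision.capture("scene")[170:290,225:385,::-1]
cv2.imwrite("pics/s5.png",cv2.resize(b,None,fx=4,fy=4,interpolation=cv2.INTER_CUBIC))
E
```

```text
time_s: 11.65
position: [0.6196, -0.029, 0.033]
tcp_rot: [[0.134, 0.991, 0.001], [0.991, -0.134, -0.0], [-0.0, 0.001, -1.0]]
force: [1.6, -0.1, -0.6]
opening: 0.495
grasp_force: 1.3
t 11.65 plate tcp [86.8056 -0.5582 33.0066] F plate [ 1.5677  0.117  -0.5695] open 0.49499481191210226
time_s: 12.28
position: [0.6015, -0.0265, 0.0346]
tcp_rot: [[0.134, 0.991, 0.002], [0.991, -0.134, -0.0], [-0.0, 0.002, -1.0]]
force: [4.7, -0.7, -0.1]
opening: 0.499
grasp_force: 2.2
t 12.275 plate tcp [68.5515 -0.573  34.5749] F plate [ 4.7825 -0.0754 -0.1331] open 0.4990162056640684
```

```bash
python3 -m handwheel '[{"xyz":[0,-3,0],"delta_rot":[0,0,0],"hand":0},{"xyz":[0,-6,0],"delta_rot":[0,0,0],"hand":0},{"xyz":[0,-9,0],"delta_rot":[0,0,0],"hand":0},{"xyz":[0,-11,0],"delta_rot":[0,0,0],"hand":0},{"xyz":[0,-12,0],"delta_rot":[0,0,0],"hand":0}]'; python3 d.py
python3 -m handwheel '[{"xyz":[0,-1,0],"delta_rot":[0,0,0],"hand":0},{"xyz":[0,-2,0],"delta_rot":[0,0,0],"hand":0},{"xyz":[0,-3,0],"delta_rot":[0,0,0],"hand":0},{"xyz":[0,-4,0],"delta_rot":[0,0,0],"hand":0},{"xyz":[0,-4,0],"delta_rot":[0,0,0],"hand":0}]'; python3 d.py
```

```text
time_s: 12.95
position: [0.5898, -0.025, 0.0345]
tcp_rot: [[0.134, 0.991, 0.002], [0.991, -0.134, -0.0], [-0.0, 0.002, -1.0]]
force: [4.7, -1.5, 1.9]
opening: 0.502
grasp_force: 2.7
t 12.95 plate tcp [56.7472 -0.667  34.5143] F plate [ 4.8934 -0.8156  1.8726] open 0.5018028637755003
time_s: 13.58
position: [0.5858, -0.0244, 0.0345]
tcp_rot: [[0.134, 0.991, 0.002], [0.991, -0.134, -0.0], [-0.0, 0.002, -1.0]]
force: [5.2, -1.0, 0.8]
opening: 0.5
grasp_force: 2.6
t 13.575 plate tcp [52.7094 -0.6897 34.5011] F plate [ 5.253  -0.305   0.8097] open 0.4997897758179102
```

Not blocked yet, so I'll keep going in small steps while watching the force.

```bash
python3 -m handwheel '[{"xyz":[0,-0.5,0],"delta_rot":[0,0,0],"hand":0},{"xyz":[0,-1,0],"delta_rot":[0,0,0],"hand":0},{"xyz":[0,-1.5,0],"delta_rot":[0,0,0],"hand":0},{"xyz":[0,-2,0],"delta_rot":[0,0,0],"hand":0},{"xyz":[0,-2,0],"delta_rot":[0,0,0],"hand":0}]'; python3 d.py
python3 -m handwheel '[{"xyz":[0,-0.5,0],"delta_rot":[0,0,0],"hand":0},{"xyz":[0,-1,0],"delta_rot":[0,0,0],"hand":0},{"xyz":[0,-1.5,0],"delta_rot":[0,0,0],"hand":0},{"xyz":[0,-2,0],"delta_rot":[0,0,0],"hand":0},{"xyz":[0,-2,0],"delta_rot":[0,0,0],"hand":0}]'; python3 d.py
```

```text
time_s: 14.2
position: [0.584, -0.0242, 0.0345]
tcp_rot: [[0.134, 0.991, 0.002], [0.991, -0.134, -0.001], [-0.0, 0.002, -1.0]]
force: [5.0, -0.4, 2.1]
opening: 0.498
grasp_force: 2.7
t 14.2 plate tcp [50.8734 -0.7162 34.5188] F plate [4.9999 0.3081 2.1256] open 0.4980598552639284
time_s: 14.82
position: [0.582, -0.0239, 0.0345]
tcp_rot: [[0.134, 0.991, 0.002], [0.991, -0.134, -0.001], [-0.0, 0.002, -1.0]]
force: [4.6, -0.7, 1.8]
opening: 0.5
grasp_force: 2.7
t 14.825 plate tcp [48.8489 -0.7223 34.5015] F plate [ 4.7034 -0.0836  1.8253] open 0.5004108199266039
```

```bash
for i in 1 2; do python3 -m handwheel '[{"xyz":[0,-0.5,0],"delta_rot":[0,0,0],"hand":0},{"xyz":[0,-1,0],"delta_rot":[0,0,0],"hand":0},{"xyz":[0,-1.5,0],"delta_rot":[0,0,0],"hand":0},{"xyz":[0,-2,0],"delta_rot":[0,0,0],"hand":0},{"xyz":[0,-2,0],"delta_rot":[0,0,0],"hand":0}]' >/dev/null; python3 d.py; done
python3 - <<'E'
from h import *
w=vision.capture("wrist")[:,:,::-1];s=vision.capture("scene")[170:290,225:385,::-1]
w=cv2.resize(w,None,fx=.85,fy=.85);s=cv2.resize(s,(320,240),interpolation=cv2.INTER_CUBIC)
o=np.zeros((w.shape[0],800,3),np.uint8);o[:,:476]=w;o[:240,478:798]=s
cv2.imwrite("pics/w2.png",o)
E
```

```text
t 15.45 plate tcp [46.8835 -0.744  34.5127] F plate [ 4.7647 -0.119   1.5129] open 0.49983857076814264
t 16.075 plate tcp [44.9116 -0.7787 34.5281] F plate [ 4.6569 -0.0568  2.1703] open 0.49455149744895754
```

View pics/w2.png

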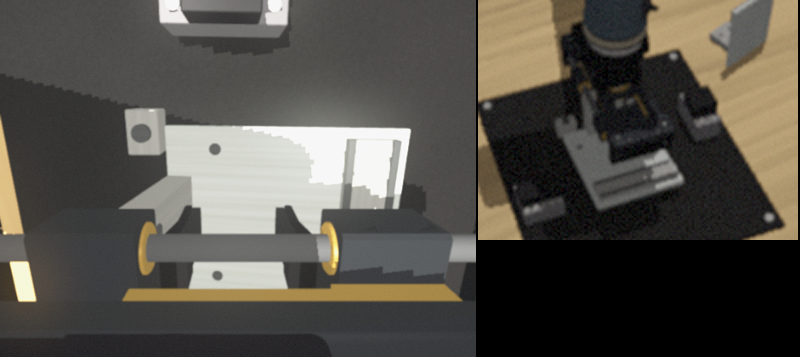

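The last picture shows the bracket lying flat and pointing ahead. Its lower end at x=167 is almost on the left block's front edge at x=165, and the foot stands in the gap. Next I'll work out the gap.

```bash
python3 - <<'E'
from h import *
m=vision.camera_model("wrist");y=np.radians(-8.1);X=np.array([np.cos(y),np.sin(y),0]);Y=np.array([-X[1],X[0],0])
im=vision.capture("wrist");g=cv2.cvtColor(im,cv2.COLOR_RGB2GRAY)
for r in(140,150,160,170,178,185,195,205):print(r,g[r,140:216].tolist()[::2])
S=np.array([.5337,-.0164,0])
f=lambda u,v,z:np.array([(onz(m,(u,v),z)-S)@X,(onz(m,(u,v),z)-S)@Y])*1e3
print("block rear/front",f(148,150,.024),f(194,150,.024),"bracket",f(196.5,165,.012), f(482,155,.012))
E
```

```text
140 [57, 53, 54, 73, 162, 176, 175, 173, 174, 175, 177, 180, 180, 177, 179, 177, 175, 176, 178, 182, 182, 184, 176, 156, 150, 152, 151, 120, 62, 65, 60, 63, 63, 63, 62, 64, 65, 72]
150 [53, 57, 57, 55, 130, 177, 176, 169, 120, 96, 98, 99, 96, 98, 96, 97, 95, 95, 160, 179, 180, 182, 178, 161, 152, 154, 154, 203, 213, 211, 212, 211, 210, 213, 213, 212, 212, 214]
160 [61, 53, 55, 55, 86, 168, 175, 143, 98, 99, 99, 99, 96, 99, 98, 100, 100, 98, 98, 164, 179, 180, 180, 167, 153, 153, 150, 187, 212, 213, 212, 213, 211, 212, 212, 211, 213, 212]
170 [57, 58, 59, 57, 58, 146, 174, 175, 175, 172, 175, 173, 179, 181, 176, 174, 175, 175, 176, 176, 176, 179, 182, 173, 157, 149, 150, 164, 204, 208, 208, 208, 208, 210, 212, 211, 209, 208]
178 [57, 55, 55, 59, 59, 92, 171, 174, 172, 172, 170, 172, 176, 180, 178, 175, 173, 173, 177, 177, 178, 179, 180, 173, 160, 151, 125, 100, 195, 209, 210, 209, 211, 210, 212, 209, 210, 214]
185 [58, 55, 58, 59, 59, 53, 59, 60, 61, 55, 60, 60, 63, 58, 63, 61, 63, 63, 61, 62, 65, 63, 65, 67, 63, 67, 67, 72, 181, 213, 210, 211, 212, 211, 211, 210, 211, 211]
195 [54, 56, 54, 59, 57, 56, 61, 60, 59, 59, 61, 58, 60, 60, 64, 62, 62, 59, 60, 60, 63, 64, 65, 65, 61, 63, 66, 62, 147, 211, 214, 214, 212, 214, 215, 213, 215, 214]
205 [51, 54, 52, 58, 56, 57, 58, 57, 57, 60, 56, 61, 59, 64, 63, 61, 61, 61, 66, 61, 61, 62, 64, 67, 64, 61, 69, 69, 106, 198, 203, 205, 206, 206, 208, 207, 207, 208]
block rear/front [-17.0286  54.7495] [ 4.4096 54.8973] bracket [ 2.3838 46.1926] [146.3975  52.2122]
```

The gap is about 1 mm and the edges are parallel. I'll keep pulling gently until it seats.

```bash
for i in 1 2; do python3 -m handwheel '[{"xyz":[0,-0.5,0],"delta_rot":[0,0,0],"hand":0},{"xyz":[0,-1,0],"delta_rot":[0,0,0],"hand":0},{"xyz":[0,-1.5,0],"delta_rot":[0,0,0],"hand":0},{"xyz":[0,-1.5,0],"delta_rot":[0,0,0],"hand":0},{"xyz":[0,-1.5,0],"delta_rot":[0,0,0],"hand":0}]' >/dev/null; python3 d.py; done
```

```text
t 16.85 plate tcp [43.9639 -0.8066 34.5738] F plate [6.1092 0.244  1.2406] open 0.5025677681090394
t 17.475 plate tcp [43.7121 -0.8479 34.7494] F plate [7.3974 0.2611 0.0065] open 0.497580969505179
```

```bash
python3 -m handwheel '[{"xyz":[0,-0.5,0],"delta_rot":[0,0,0],"hand":0},{"xyz":[0,-1,0],"delta_rot":[0,0,0],"hand":0},{"xyz":[0,-1,0],"delta_rot":[0,0,0],"hand":0},{"xyz":[0,-1,0],"delta_rot":[0,0,0],"hand":0},{"xyz":[0,-1,0],"delta_rot":[0,0,0],"hand":0}]' >/dev/null; python3 d.py
python3 -m handwheel '[{"xyz":[0,3,0],"delta_rot":[0,0,0],"hand":0},{"xyz":[0,7,0],"delta_rot":[0,0,0],"hand":0},{"xyz":[0,12,0],"delta_rot":[0,0,0],"hand":0},{"xyz":[0,15,0],"delta_rot":[0,0,0],"hand":0},{"xyz":[0,15,-10],"delta_rot":[0,0,0],"hand":0}]'>/dev/null; python3 d.py
python3 -m handwheel '[{"xyz":[0,0,-40],"delta_rot":[0,0,0],"hand":0},{"xyz":[0,0,-90],"delta_rot":[0,0,0],"hand":0},{"xyz":[0,0,-140],"delta_rot":[0,0,0],"hand":0},{"xyz":[0,0,-180],"delta_rot":[0,0,0],"hand":0},{"xyz":[0,0,-200],"delta_rot":[0,0,0],"hand":0}]'>/dev/null
python3 -m handwheel '[{"xyz":[-60,-40,0],"delta_rot":[0,0,0],"hand":0},{"xyz":[-110,-70,0],"delta_rot":[0,0,0],"hand":0},{"xyz":[-140,-80,0],"delta_rot":[0,0,0],"hand":0},{"xyz":[-150,-80,0],"delta_rot":[0,0,0],"hand":0},{"xyz":[-150,-80,0],"delta_rot":[0,0,0],"hand":0}]'>/dev/null
python3 -m handwheel '[{"xyz":[0,0,0],"delta_rot":[0,0,0],"hand":0},{"xyz":[0,0,0],"delta_rot":[0,0,0],"hand":0},{"xyz":[0,0,0],"delta_rot":[0,0,0],"hand":0},{"xyz":[0,0,0],"delta_rot":[0,0,0],"hand":0},{"xyz":[0,0,0],"delta_rot":[0,0,0],"hand":0}]'>/dev/null;python3 d.py
python3 - <<'E'
from h import *
y=np.radians(-8.1);X=np.array([np.cos(y),np.sin(y),0]);Y=np.array([-X[1],X[0],0]);S=np.array([.5337,-.0164,0])
for n in("wrist","top"):
    m=vision.camera_model(n);im=vision.capture(n);cv2.imwrite(f"pics/{n}9.png",im[:,:,::-1])
    g=cv2.cvtColor(im,cv2.COLOR_RGB2GRAY);
    # brightness profiles along plate x at several plate y, sampled at z=.012
    for yy in(-54,-50,-46,-42,-38,38,42,46,50,54):
        pts=[proj(m,S+X*a/1e3+Y*yy/1e3+np.array([0,0,.012])) for a in range(-34,30,2)]
        if all(0<p[0]<559 and 0<p[1]<419 for p in pts):
            print(n,yy,[int(cv2.getRectSubPix(g,(1,1),(float(p[0]),float(p[1])))[0,0]) for p in pts])
E
```

```text
t 18.1 plate tcp [43.6091 -0.8525 34.846 ] F plate [ 8.5407  0.3407 -0.3563] open 0.49959346934280446
t 18.725 plate tcp [52.8664 -0.3197 43.1559] F plate [-0.5204  0.0827 -0.1825] open 0.49781747611760996
t 20.6 plate tcp [ -24.2739 -150.8559  244.0251] F plate [-0.4987 -0.0173  0.5207] open 0.4963698874660239
wrist -54 [44, 46, 45, 48, 44, 47, 54, 58, 75, 205, 230, 227, 228, 229, 225, 223, 223, 222, 177, 235, 246, 245, 245, 246, 246, 245, 245, 244, 243, 243, 242, 241]
wrist -50 [44, 43, 45, 51, 59, 60, 59, 61, 77, 206, 231, 219, 147, 144, 134, 166, 219, 223, 204, 243, 245, 244, 244, 244, 244, 244, 244, 244, 244, 243, 244, 243]
wrist -46 [57, 55, 59, 59, 60, 59, 60, 61, 77, 205, 228, 162, 124, 125, 126, 125, 143, 211, 218, 245, 245, 244, 244, 244, 244, 244, 244, 243, 244, 243, 243, 243]
wrist -42 [55, 57, 60, 57, 62, 60, 63, 64, 81, 205, 231, 217, 160, 131, 128, 164, 221, 227, 186, 240, 245, 245, 245, 245, 245, 244, 244, 244, 244, 244, 244, 233]
wrist -38 [60, 59, 59, 59, 61, 61, 62, 61, 78, 205, 232, 228, 231, 231, 227, 226, 226, 225, 203, 244, 245, 245, 245, 245, 245, 244, 218, 23
[... 900 characters left out ...]
, 126, 137, 163, 195, 197, 197, 198, 198, 198, 197, 196, 196, 195, 189, 167]
top 42 [50, 50, 50, 50, 51, 50, 50, 59, 77, 115, 146, 165, 165, 163, 162, 162, 160, 157, 154, 179, 197, 198, 198, 198, 197, 196, 196, 197, 197, 196, 192, 169]
top 46 [50, 51, 51, 50, 51, 51, 50, 57, 80, 114, 148, 150, 134, 119, 119, 127, 140, 155, 170, 192, 198, 199, 200, 199, 198, 199, 198, 197, 198, 198, 198, 197]
top 50 [51, 51, 50, 50, 51, 50, 52, 58, 89, 127, 167, 145, 116, 86, 84, 95, 115, 154, 174, 182, 188, 192, 196, 193, 192, 194, 191, 186, 183, 185, 188, 192]
top 54 [52, 51, 52, 51, 50, 50, 52, 61, 87, 124, 156, 155, 139, 121, 115, 119, 128, 146, 116, 97, 100, 106, 104, 88, 88, 86, 85, 88, 93, 100, 96, 91]
```

Neither block shows a dark gap in the profiles, so the bracket is seated on both. The robot is clear, so I'll hand it in.

```bash
python3 -c "
from rig import workorder
print(workorder.hand_in())"
```

```text
the job is handed in; nothing more can be done
None
```

I handed the job in at about 21 s of the 51 s allowed: the middle-sized bracket was tipped, caught at the foot, lowered, and drawn back to lie flat against both stop blocks, with the arm clear; the hand-in returned no verdict.

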